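# Cull the broken shortbread and close up the row

### The arm

A 6-joint arm with a two-finger parallel gripper is mounted at the origin on a cart in front of the work surface, level with it; the furniture and walls round the work are solid. World frame = base frame: x ahead of the robot, y to its left, z up, the work surface at z = 0. Lengths are in m, angles in degrees, forces in N, time in s.
With the tool pointing down it reaches from about 0.35 to 0.8 m from the base axis. Payload 7.3 kg.
Tool frame: the origin (TCP) lies at the very end of the fingers, on their centre line; the grasp point (between the pads) lies 19 mm behind it; z points along the fingers, y is the line along which they close (so a half turn about z gives the same grasp; the last joint's range is limited). The gripper opens to 85 mm and grips with 20 to 120 N. Pads are 22 mm wide; open, the fingers measure 114 mm over their backs; the gripper's body (76 mm by 85 mm) begins 54 mm behind the grasp point. The pads swing forward as they close: fully open they stand 13 mm farther back than shut.
Start: joints at [59.588, 19.595, 87.324, -0, 73.075, -8.365], TCP at [0.197, 0.487, 0.206] pointing down, gripper open.
Joint ranges: [-145.02, 145.02], [-44.19, 115.74], [2.07, 154.8], [-57.11, 237.11], [16.16, 152.29], [-177.93, 177.93]. Speed limits (degrees/s): [147.25, 147.25, 180, 180, 180, 180].

### API

Orientations are given as a 3x3 rotation matrix whose columns are the frame's x, y, z axes.
In Python, from bench import robot gives the robot as it stands.
- The arm moves only by the shell command python3 jog.py 'ROWS' [OPENING] [FORCE]. ROWS is one flat JSON list of numbers that holds 1 to 12 rows one after another, with no inner brackets; each row has 6 numbers: dx, dy, dz in m, then a rotation vector rx, ry, rz in degrees; each row is the pose to reach, as a shift and turn from the pose commanded when the command began, along the tool's axes at that moment; what a row does not reach only later rows make up. A row lasts 1/10 s, in which the tool goes at most 0.05 m and 8.59 degrees, less where a joint would pass 70% of its speed; a pose out of reach is approached as far as the arm can. OPENING is the opening from 0.0 (shut) to 1.0 (fully open), set as the command begins (- or left out keeps the last). The fingers move at their own pace and stop on an object; FORCE is the grip in N (left out, the last holds). Time passes only in rows, so rows that do not move let the fingers close. It prints the time, the measured TCP pose, the force, the opening and the grip force at its end. Input that does not fit is refused with a message, and nothing moves.
- robot.sense(): the state, without advancing time (a new reading comes with each control period).
- robot.camera(name): name is "side" or "top" or "wrist"; returns a dict with "frame" (400x640x3 uint8, red, green, blue), "fx", "fy", "cx", "cy" (pixels), "position" and "orientation" of the camera in the world. Camera axes: x right, y down, z forward; pixel columns grow to the right and rows downward; lengths in m; the calibration is good to about 2 mm. The wrist camera is an equidistant fisheye: a pixel r from the principal point sees the ray r / f radians off the axis. A picture is of the moment at which its call begins. There is no depth.
- robot.sign_off(): hands the job in; it is judged then, once.
The state is a dict: "clock": time; "joint_pos": joint angles; "joint_velocities": joint speeds; "tau": joint torques, N m; "tool_pos": TCP position; "tool_rot": TCP orientation; "contact_force": force on the tool from outside, world axes, zero at the start; "moment": the same for the moment, N m; "finger_gap": opening from 0.0 (shut) to 1.0 (fully open); "grip_force": force on a finger pad.
Only numpy, scipy, OpenCV 4.12 (cv2) and the standard library are available. Lean on these libraries where they do the work, as an engineer would, in place of code of your own. Each camera call takes 0.05 s, during which the arm holds its last target. There are 200 camera calls.

### The job

Two of the six shortbread fingers on the baking sheet are broken: one is snapped short, one has lost a corner. Without lifting or squashing them, slide both off the open front of the sheet so that they lie flat and entirely on the wooden board. Close up the four whole ones with the metal divider into a tight row against the left rim, all pushed home against the back rim, and leave the jar, the timer and the tin where they stand.

Things in the scene. Friction and masses are not known exactly. Their poses are not given: they have to be found in the camera images.
- tray: Dark non-stick baking sheet on a wire rack, immovable. Origin 0 to 5 mm above the worktop (racks differ); x points from the open front to the back rim, y to the left rim, z up. Floor at z = 24 mm, from x = -58 mm (rimless front edge) to the back rim's inner face at x = 45 mm (top z = 37 mm). Left rim: inner face y = 100 mm, top z = 37 mm. Right rim: inner face y = -128 mm, top z = 34 mm.
- front_edge (a point): Middle of the sheet's open front edge, at floor height (sheet x = -58, y = -14, z = 24 mm). The six fingers start side by side from the left rim on, lengthwise along the sheet's x, in any order, sides about 1.5 mm apart, back ends 6 to 14 mm short of the back rim: no room for a gripper finger between or behind them.
- divider (a joint): Thin upright aluminium plate across the sheet, right of the row, 88 mm long in x, hooked over the back rim; slides along the sheet's y and stays where left (friction about 1.5 N). Value in m: its face towards the row is at sheet y = -0.106 + value; starts at 0 to 0.014, limit 0.115. With the four whole fingers closed up it reads 0.086.
- lug (a point): Middle of the right-hand (-y) face of the divider's thumb lug: upright plate 40 mm wide in x (centre at sheet x = -6 mm), 3 mm thick, its rounded top edge 72 mm above the sheet's origin; this point is 56 mm above it. Push here towards the sheet's +y.
- board: Wooden chopping board, 230 mm in x, 340 mm in y, 21 mm high, immovable, square to the sheet; origin at the centre of its underside, x points to the sheet. It lies before the sheet's open front: gap 2 to 6 mm, its top 3 to 8 mm below the sheet's floor.
- snapped_biscuit: Broken shortbread finger, to be culled: snapped short, 62 mm long (x from about -19 to 43 mm), 30 mm wide, 17 mm high, 20 to 40 g. Brittle, like all six: breaks if the robot presses on it with over 40 N. A fingertip pressed on its top with 5 to 15 N drags it along. Origin: midway across its width, 43 mm from its back end, on the underside; x points to the back end, z up.
- chipped_biscuit: Broken shortbread finger, to be culled: 86 mm long, 30 mm wide, 17 mm high, 20 to 40 g; its front left corner is broken off slantwise (30 mm of the left side and 21 mm of the front end are missing). Brittle, and dragged, like the snapped one. Origin: midway across its width, 43 mm from its back end, on the underside; x points to the back end, z up.
- biscuit_a: Whole shortbread finger, 86 x 30 x 17 mm, 20 to 40 g, golden with two rows of small holes on top; breaks if pressed with over 40 N. Origin: midway across its width, 43 mm from its back end, on the underside; x points to the back end, z up.
- biscuit_b: Whole shortbread finger, 86 x 30 x 17 mm, 20 to 40 g, golden with two rows of small holes on top; breaks if pressed with over 40 N. Origin: midway across its width, 43 mm from its back end, on the underside; x points to the back end, z up.
- biscuit_c: Whole shortbread finger, 86 x 30 x 17 mm, 20 to 40 g, golden with two rows of small holes on top; breaks if pressed with over 40 N. Origin: midway across its width, 43 mm from its back end, on the underside; x points to the back end, z up.
- biscuit_d: Whole shortbread finger, 86 x 30 x 17 mm, 20 to 40 g, golden with two rows of small holes on top; breaks if pressed with over 40 N. Origin: midway across its width, 43 mm from its back end, on the underside; x points to the back end, z up.
- honey_jar: Bystander: honey jar with black lid, 63 mm wide, 94 mm high, right of the sheet; origin at the centre of its underside.
- timer: Bystander: red and white kitchen timer, 64 mm wide, 53 mm high, left of the sheet; origin at the centre of its underside.
- tin: Bystander: small round food tin, 75 mm wide, 58 mm high, right of the board; origin at the centre of its underside.
- snapped_back_end (a point): Middle of the snapped finger's whole back end, on its underside, 43 mm behind its origin.
- snapped_front_end (a point): Middle of the snapped finger's front end, on its underside, 19 mm in front of the origin, on the broken face.
- chipped_back_end (a point): Middle of the chipped finger's whole back end, on its underside, 43 mm behind its origin.
- chipped_front_end (a point): Middle of the chipped finger's front end, on its underside, 43 mm in front of the origin.

How it is judged:
By the outcome, as a careful person would: the job done as asked, in the order asked, and still so for the second after the job is handed in, with the robot touching nothing.
It also fails if it takes over 70 s, if anything falls off the work surface, if the arm or the gripper's body presses on something with over 40 N, if the wrist force passes 120 N, or if a joint passes its speed limit or range.

## Working session

There is one attempt and no reset: what is moved stays moved. The work goes in short steps, Python scripts to look and compute and a shell command to move; the robot and the scene stay as the last step left them, time stands still between calls to the robot, and variables do not carry over. Pictures are saved under pics/ and viewed, at most 10 in all, crops included, and the job is handed in when it is done.

```bash
ls; mkdir -p pics
python3 - <<'E'
from bench import robot
import cv2
for n in ("top","side"):
    c=robot.camera(n); print(n,c["fx"],c["fy"],c["cx"],c["cy"],c["position"],c["orientation"])
    cv2.imwrite(f"pics/{n}0.png",c["frame"][:,:,::-1])
s=robot.sense(); print(s)
E
```

```text
bench.py
jog.py
pics
top 494.6791030125831 494.6791030125831 321.4940584031134 195.566312639386 [ 0.38979475 -0.13348235  1.20702675] [[-0.00825299 -0.993982    0.10923216]
 [-0.99990258  0.00943277  0.01028833]
 [-0.01125678 -0.10913661 -0.99396302]]
side 495.4071070766863 495.4071070766863 323.85198626824797 199.08476375861756 [ 0.45606627 -1.11623577  0.73786628] [[ 0.9976834  -0.02729438  0.06231256]
 [-0.06670883 -0.5720545   0.81749837]
 [ 0.01333306 -0.81976135 -0.57255005]]
{'clock': 0.1, 'joint_pos': array([ 5.95885351e+01,  1.96326824e+01,  8.73698058e+01,  2.00622482e-03,
        7.30761598e+01, -8.36239055e+00]), 'joint_velocities': array([-0.04681069, -0.22634245, -0.14229096,  0.07299756,  0.09852106,
       -0.07783332]), 'tau': array([ 1.68153005e-03, -4.34446692e+01, -2.46490681e+01, -4.93125310e-05,
        4.77078982e-03, -1.95843853e-05]), 'tool_pos': array([0.1968351 , 0.48629255, 0.20550522]), 'tool_rot': array([[-9.26858741e-01,  3.75409576e-01, -7.23742125e-04],
       [ 3.75410202e-01,  9.26858036e-01, -1.16684703e-03],
       [ 2.32760653e-04, -1.35320255e-03, -9.99999057e-01]]), 'contact_force': array([0.55174165, 0.39229856, 0.25363979]), 'moment': array([-0.01254393, -0.02631325,  0.02226005]), 'grip_force': 0.0, 'finger_gap': 0.9984435751637782}
```

View pics/top0.png

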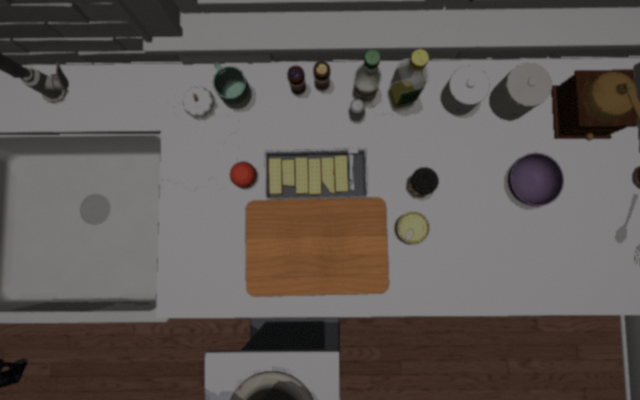

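View pics/side0.png

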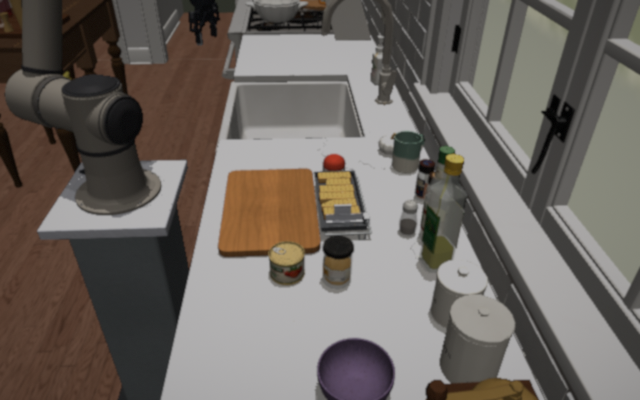

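The top view shows the sheet at px x 266–366, y 151–199, with the board in front of it. The snapped finger looks to be second from the left (289,173) and the chipped one fifth (328,175). I'll zoom in.

```bash
cat > h.py <<'E'
import numpy as np, cv2
from bench import robot
def unproj(c,uv,z):
    uv=np.atleast_2d(uv).astype(float)
    d=np.c_[(uv[:,0]-c["cx"])/c["fx"],(uv[:,1]-c["cy"])/c["fy"],np.ones(len(uv))]@np.array(c["orientation"]).T
    p=np.array(c["position"]); return p+d*((z-p[2])/d[:,2])[:,None]
def proj(c,P):
    q=(np.atleast_2d(P)-c["position"])@np.array(c["orientation"])
    return np.c_[c["fx"]*q[:,0]/q[:,2]+c["cx"],c["fy"]*q[:,1]/q[:,2]+c["cy"]]
E
python3 - <<'E'
from h import *
im=cv2.imread("pics/top0.png")[143:207,258:374]; a=cv2.resize(im,None,fx=6.8,fy=6.8,interpolation=cv2.INTER_CUBIC)
a=cv2.convertScaleAbs(a,alpha=1.3,beta=15)
for i in range(0,116,10): cv2.putText(a,str(258+i),(int(i*6.8),10),0,.35,(0,255,0)); cv2.line(a,(int(i*6.8),12),(int(i*6.8),18),(0,255,0))
for i in range(7,64,10): cv2.putText(a,str(143+i),(0,int(i*6.8)),0,.35,(0,255,0))
cv2.imwrite("pics/z0.png",a)
E
```

```text
(no output)
```

View pics/z0.png

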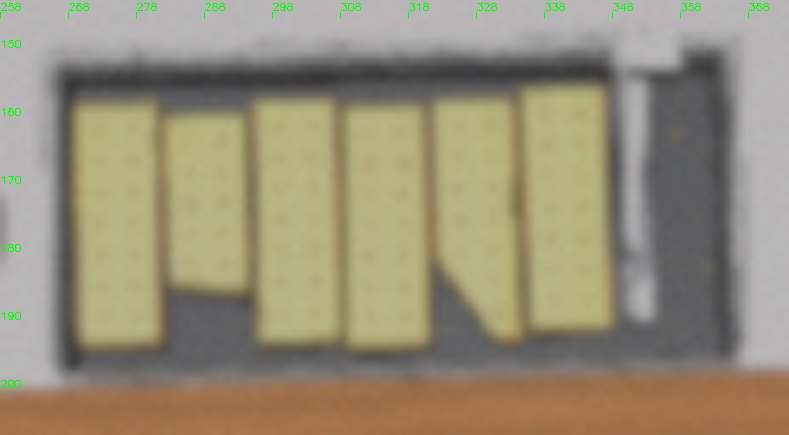

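The crop confirms it: snapped is #2 (px x 282–294, front at row ~185), chipped is #5 (322–334, front left corner missing). The divider plate is at px x ~351. Next I'll compute the sheet pose.

```bash
python3 - <<'E'
from h import *
c=robot.camera("top")
f=lambda P:np.array(P,float)/6.8+[258,143]+0.5/6.8-0.5
B={1:[(73,103),(158,102),(163,344),(80,347)],2:[(165,114),(247,112),(249,293),(167,285)],3:[(254,98),(333,96),(343,340),(260,344)],4:[(345,106),(427,103),(431,344),(349,347)],5:[(435,100),(513,96),(522,340),(490,340)],6:[(523,87),(605,84),(612,327),(530,331)]}
yaws=[]
for k,v in B.items():
    W=unproj(c,f(v),.0435)[:,:2]; e=W[1]-W[2]; d=W[0]-W[1]
    print(k,W.round(4).tolist(),"len",np.linalg.norm(e).round(4),"wid",np.linalg.norm(d).round(4),"yaw",np.degrees(np.arctan2(-e[1]*-1,e[0])).round(2))
bd=unproj(c,[(246,200),(386,198),(388.5,292),(249.5,296)],.021)[:,:2]; print("board",bd.round(4).tolist())
for a,b in((0,1),(3,2),(3,0),(2,1)): e=bd[a]-bd[b]; print(np.linalg.norm(e).round(4),np.degrees(np.arctan2(e[1],e[0])).round(2))
print("front edge",unproj(c,f([(80,368),(725,357)]),.0265).round(4).tolist(),"back rim inner",unproj(c,f([(80,92),(600,76)]),.0395).round(4).tolist())
print("left rim", unproj(c,f([(65,100),(78,360)]),.0395).round(4).tolist(), "divider",unproj(c,f([(622,100),(630,320),(652,100),(655,320)]),.05).round(4).tolist())
E
python3 jog.py '[-0.5625, -0.342, 0, 0, 0, 67, -0.5625, -0.342, 0, 0, 0, 67, -0.5625, -0.342, 0, 0, 0, 67, -0.5625, -0.342, 0, 0, 0, 67, -0.5625, -0.342, 0, 0, 0, 67, -0.5625, -0.342, 0, 0, 0, 67, -0.5625, -0.342, 0, 0, 0, 67, -0.5625, -0.342, 0, 0, 0, 67, -0.5625, -0.342, 0, 0, 0, 67, -0.5625, -0.342, 0, 0, 0, 67, -0.5625, -0.342, 0, 0, 0, 67, -0.5625, -0.342, 0, 0, 0, 67]' 0 20
python3 - <<'E'
from h import *
s=robot.sense();print(s["tool_pos"],s["tool_rot"].round(3),s["joint_pos"])
E
```

```text
clock: 1.35
tool_pos: [0.556, 0.0034, 0.2059]
tool_rot: [[-0.016, 1.0, -0.0], [1.0, 0.016, 0.0], [0.0, -0.0, -1.0]]
contact_force: [0.0, 1.2, 0.7]
finger_gap: -0.001
grip_force: 0.0
[0.55600862 0.00335155 0.20588896] [[-0.016  1.    -0.   ]
 [ 1.     0.016  0.   ]
 [ 0.    -0.    -1.   ]] [-7.56065449e+00  2.28835041e+01  8.23604364e+01  1.39604565e-02
  7.47770581e+01 -8.49768575e+00]
```

```bash
python3 jog.py '[-0.045, 0.026, 0.05, 0, 0, 0, -0.045, 0.026, 0.1, 0, 0, 0, -0.045, 0.026, 0.145, 0, 0, 0, -0.045, 0.026, 0.145, 0, 0, 0, -0.045, 0.026, 0.145, 0, 0, 0]' 0 20
python3 - <<'E'
from h import *
c=robot.camera("wrist");cv2.imwrite("pics/w1.png",c["frame"][:,:,::-1]);print(robot.sense()["tool_pos"],robot.sense()["contact_force"])
c=robot.camera("side");cv2.imwrite("pics/s1.png",cv2.resize(c["frame"][150:260,260:420,::-1],None,fx=4.5,fy=4.5,interpolation=2))
E
```

```text
clock: 1.85
tool_pos: [0.5807, -0.039, 0.0595]
tool_rot: [[-0.017, 1.0, -0.004], [1.0, 0.017, 0.001], [0.001, -0.004, -1.0]]
contact_force: [0.5, 0.4, 0.1]
finger_gap: -0.001
grip_force: 0.0
[ 0.5823666  -0.03900306  0.06186607] [-0.4764386  -0.36642048  0.15883463]
```

View pics/w1.png

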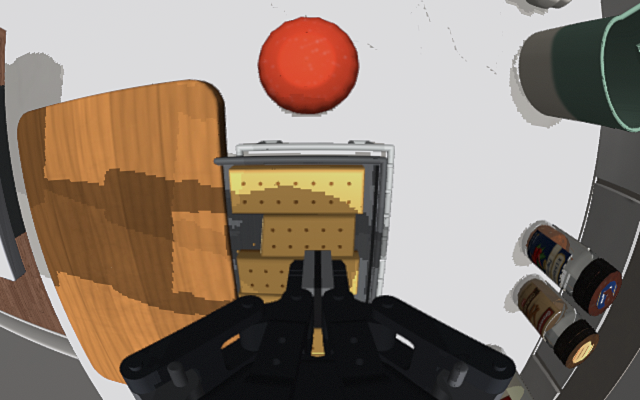

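The wrist view shows the closed fingertips (px 300–330, 255) above the rear of the snapped finger (edges at rows ~214 and 252, front at col 262, back at col 355). I'll check this with the wrist calibration.

Run:
```python
from h import *
c=robot.camera("wrist")
def un(uv,z):
    uv=np.atleast_2d(uv).astype(float); a=(uv-[c["cx"],c["cy"]])/c["fx"]; r=np.linalg.norm(a,axis=1)
    d=np.c_[a*(np.sin(r)/r)[:,None],np.cos(r)]@np.array(c["orientation"]).T; p=np.array(c["position"])
    return p+d*((z-p[2])/d[:,2])[:,None]
print("b2 far-left edge/front/back",un([(305,213),(262,235),(355,235),(270,252)],.0435).round(4).tolist())
print("b1 corners",un([(230,167),(363,167),(230,213),(363,213)],.0435).round(4).tolist())
print("front edge floor",un([(232,230)],.0265).round(4).tolist(),"back rim",un([(368,200),(372,240)],.0395).round(4).tolist(),"board edge",un([(222,120)],.021).round(4).tolist())
```

```text
b2 far-left edge/front/back [[0.575, -0.0262, 0.0435], [0.5462, -0.0425, 0.0435], [0.6084, -0.0414, 0.0435], [0.5511, -0.0552, 0.0435]]
b1 corners [[0.5273, 0.0039, 0.0435], [0.6108, 0.0048, 0.0435], [0.5252, -0.0271, 0.0435], [0.6127, -0.0256, 0.0435]]
front edge floor [[0.5205, -0.047, 0.0265]] back rim [[0.6161, -0.018, 0.0395], [0.6211, -0.0469, 0.0395]] board edge [[0.5163, 0.0326, 0.021]]
```

```bash
python3 jog.py '[-0.002, 0.002, 0.008, 0, 0, 0, -0.002, 0.002, 0.014, 0, 0, 0, -0.002, 0.002, 0.016, 0, 0, 0, -0.002, 0.002, 0.016, 0, 0, 0]'; python3 jog.py '[0, 0, 0.001, 0, 0, 0, 0, 0, 0.002, 0, 0, 0, 0, 0, 0.002, 0, 0, 0]'
```

```text
clock: 2.4
tool_pos: [0.5838, -0.0411, 0.0449]
tool_rot: [[-0.017, 1.0, -0.001], [1.0, 0.017, 0.0], [0.0, -0.001, -1.0]]
contact_force: [-0.1, 0.1, -0.5]
finger_gap: -0.001
grip_force: 0.0
clock: 2.7
tool_pos: [0.584, -0.0412, 0.043]
tool_rot: [[-0.017, 1.0, -0.0], [1.0, 0.017, 0.0], [0.0, -0.0, -1.0]]
contact_force: [-1.6, 0.3, 0.2]
finger_gap: -0.001
grip_force: 0.0
```

```bash
python3 jog.py '[0, 0, 0.0005, 0, 0, 0, 0, 0, 0.001, 0, 0, 0, 0, 0, 0.001, 0, 0, 0]';python3 jog.py '[0, 0, 0.0005, 0, 0, 0, 0, 0, 0.0005, 0, 0, 0, 0, 0, 0.0005, 0, 0, 0]'
```

```text
clock: 3.0
tool_pos: [0.584, -0.0412, 0.0421]
tool_rot: [[-0.017, 1.0, 0.0], [1.0, 0.017, 0.0], [0.0, 0.0, -1.0]]
contact_force: [0.6, -0.3, 0.3]
finger_gap: -0.001
grip_force: 0.0
clock: 3.3
tool_pos: [0.584, -0.0412, 0.0416]
tool_rot: [[-0.017, 1.0, 0.0], [1.0, 0.017, 0.0], [0.0, 0.0, -1.0]]
contact_force: [0.2, -0.7, 0.6]
finger_gap: -0.001
grip_force: 0.0
```

```bash
python3 jog.py '[0, 0, 0.0005, 0, 0, 0, 0, 0, 0.0005, 0, 0, 0, 0, 0, 0.0005, 0, 0, 0]';python3 jog.py '[0, 0, 0.0005, 0, 0, 0, 0, 0, 0.0005, 0, 0, 0, 0, 0, 0.0005, 0, 0, 0]'
```

```text
clock: 3.6
tool_pos: [0.584, -0.0412, 0.0411]
tool_rot: [[-0.017, 1.0, 0.0], [1.0, 0.017, 0.0], [0.0, 0.0, -1.0]]
contact_force: [1.1, 0.4, -0.1]
finger_gap: 0.0
grip_force: 0.0
clock: 3.9
tool_pos: [0.584, -0.0412, 0.0406]
tool_rot: [[-0.017, 1.0, 0.0], [1.0, 0.017, 0.0], [0.0, 0.0, -1.0]]
contact_force: [-0.7, -0.1, -0.7]
finger_gap: 0.002
grip_force: 0.0
```

```bash
python3 jog.py '[0, 0, 0.0005, 0, 0, 0, 0, 0, 0.0005, 0, 0, 0]';python3 jog.py '[0, 0, 0.0005, 0, 0, 0, 0, 0, 0.0005, 0, 0, 0]'
```

```text
clock: 4.1
tool_pos: [0.584, -0.0412, 0.04]
tool_rot: [[-0.017, 1.0, -0.0], [1.0, 0.017, 0.0], [0.0, -0.0, -1.0]]
contact_force: [0.1, -0.3, 0.1]
finger_gap: -0.005
grip_force: 0.0
clock: 4.3
tool_pos: [0.584, -0.0412, 0.0395]
tool_rot: [[-0.017, 1.0, -0.0], [1.0, 0.017, 0.0], [0.0, -0.0, -1.0]]
contact_force: [-0.7, 0.9, -0.0]
finger_gap: -0.001
grip_force: 0.0
```

Run:
```python
from h import *
c=robot.camera("wrist");cv2.imwrite("pics/w2.png",cv2.resize(c["frame"][140:340,210:420,::-1],None,fx=2.8,fy=2.8,interpolation=2))
for i in range(3): robot.camera("top"); print(robot.sense()["contact_force"].round(2), robot.sense()["tool_pos"].round(4), robot.sense()["tau"].round(2))
```

```text
[ 0.41 -0.66  0.08] [ 0.584  -0.0412  0.0396] [  0.   -52.66 -20.03   0.     0.     0.  ]
[-1.13 -0.16  0.46] [ 0.584  -0.0412  0.0396] [  0.   -52.66 -20.04   0.     0.    -0.  ]
[ 0.61 -0.02 -1.27] [ 0.584  -0.0412  0.0396] [  0.   -52.66 -20.04   0.     0.    -0.  ]
```

View pics/w2.png

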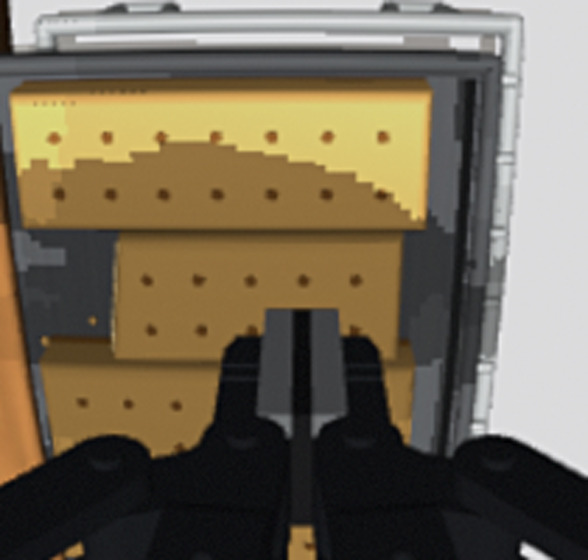

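The wrist crop shows the pad tips (300,310) over the middle of the snapped finger, which looks undisturbed with no force reading yet. I'll continue down in fine steps.

```bash
for i in 1 2 3 4; do python3 jog.py '[0, 0, 0.0005, 0, 0, 0, 0, 0, 0.0005, 0, 0, 0]' | egrep 'tool_pos|force: \[|gap'; done
```

```text
tool_pos: [0.584, -0.0412, 0.039]
contact_force: [0.4, 0.2, -0.3]
finger_gap: 0.006
tool_pos: [0.584, -0.0412, 0.0385]
contact_force: [0.0, -0.4, 0.1]
finger_gap: 0.002
tool_pos: [0.584, -0.0412, 0.038]
contact_force: [1.0, 0.8, 0.6]
finger_gap: 0.002
tool_pos: [0.584, -0.0412, 0.0375]
contact_force: [0.1, 0.2, -0.9]
finger_gap: -0.003
```

Run:
```python
from h import *
c=robot.camera("side");p=robot.sense()["tool_pos"];f=c["frame"][:,:,::-1]
print(p,proj(c,[p,p+[0,0,.019],[.6084,-.0415,.041],[.546,-.0415,.041],[.546,-.0415,.024]]))
a=cv2.resize(f[150:240,290:400],None,fx=6,fy=6,interpolation=2)
cv2.imwrite("pics/s2.png",cv2.convertScaleAbs(a,alpha=1.3,beta=15))
```

```text
[ 0.58398632 -0.04124229  0.03756775] [[341.76999703 182.01556041]
 [342.02094255 175.82700389]
 [351.17860139 180.724152  ]
 [327.22615038 181.32606672]
 [327.11389935 186.79956919]]
```

View pics/s2.png

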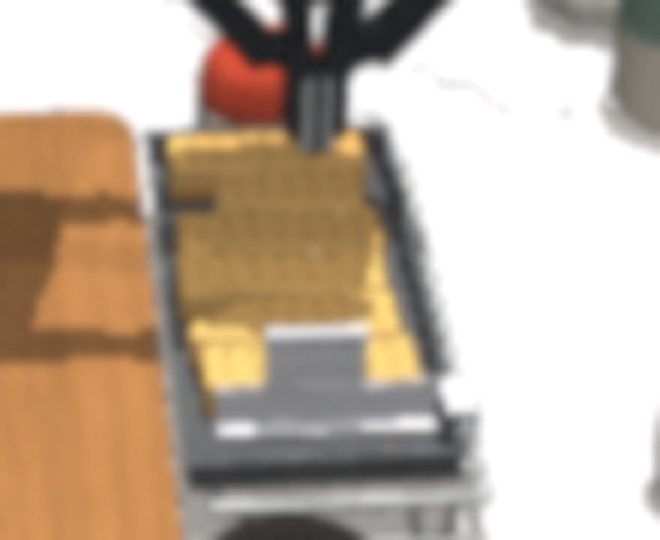

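The side view shows the fingertips at crop (315,150), i.e. px (342.5,175). The reported TCP projects to (341.8,182). So the real tips are about 19 mm above the reported TCP, and I'll keep going down while watching the force.

```bash
python3 jog.py '[0, 0, 0.002, 0, 0, 0, 0, 0, 0.004, 0, 0, 0, 0, 0, 0.006, 0, 0, 0, 0, 0, 0.006, 0, 0, 0]'| egrep 'tool_pos|force: \[|gap'; for i in 1 2 3 4; do python3 jog.py '[0, 0, 0.0007, 0, 0, 0, 0, 0, 0.0007, 0, 0, 0]' | egrep 'tool_pos|force: \[|gap'; done
```

```text
tool_pos: [0.5837, -0.0412, 0.0311]
contact_force: [-0.6, 0.2, -0.8]
finger_gap: -0.003
tool_pos: [0.584, -0.0412, 0.0308]
contact_force: [-0.6, -0.6, -0.5]
finger_gap: -0.003
tool_pos: [0.584, -0.0412, 0.0302]
contact_force: [-0.3, 0.4, 0.4]
finger_gap: 0.001
tool_pos: [0.584, -0.0413, 0.0294]
contact_force: [-0.1, 0.0, 0.5]
finger_gap: -0.001
tool_pos: [0.584, -0.0412, 0.0287]
contact_force: [-0.8, 0.5, -0.3]
finger_gap: 0.001
```

```bash
for i in 1 2 3 4 5 6; do python3 jog.py '[0, 0, 0.0007, 0, 0, 0, 0, 0, 0.0007, 0, 0, 0]' | egrep 'tool_pos|force: \[' | tr '\n' ' '; echo; done
```

```text
tool_pos: [0.584, -0.0412, 0.028] contact_force: [0.2, -0.0, 0.6] 
tool_pos: [0.584, -0.0412, 0.0273] contact_force: [-0.3, -0.3, -0.3] 
tool_pos: [0.584, -0.0412, 0.0266] contact_force: [0.6, -0.4, -0.6] 
tool_pos: [0.584, -0.0412, 0.0259] contact_force: [-0.1, -0.3, 0.6] 
tool_pos: [0.584, -0.0412, 0.0252] contact_force: [0.1, -0.1, 0.2] 
tool_pos: [0.584, -0.0412, 0.0245] contact_force: [0.3, 0.7, 0.7]
```

```bash
for i in 1 2 3 4 5; do python3 jog.py '[0, 0, 0.0005, 0, 0, 0, 0, 0, 0.0005, 0, 0, 0]' | egrep 'tool_pos|force: \[' | tr '\n' ' '; echo; done
```

```text
tool_pos: [0.584, -0.0412, 0.024] contact_force: [-0.1, -0.3, -0.3] 
tool_pos: [0.584, -0.0412, 0.0235] contact_force: [0.3, -0.5, 0.3] 
tool_pos: [0.584, -0.0413, 0.023] contact_force: [-0.3, -0.8, -0.2] 
tool_pos: [0.584, -0.0412, 0.0225] contact_force: [0.6, 0.2, 0.6] 
tool_pos: [0.584, -0.0412, 0.022] contact_force: [-0.1, -0.3, -0.9]
```

```bash
for i in 1 2 3 4 5; do python3 jog.py '[0, 0, 0.0005, 0, 0, 0, 0, 0, 0.0005, 0, 0, 0]' | egrep 'tool_pos|force: \[' | tr '\n' ' '; echo; done; python3 -c "
from h import *
print(robot.sense()['clock'],robot.sense()['tau'])
c=robot.camera('side');a=cv2.resize(c['frame'][150:200,310:375,::-1],None,fx=8,fy=8,interpolation=2)
cv2.imwrite('pics/s3.png',cv2.convertScaleAbs(a,alpha=1.3,beta=15))"
```

```text
tool_pos: [0.584, -0.0412, 0.0215] contact_force: [-0.2, -0.1, -0.1] 
tool_pos: [0.584, -0.0412, 0.021] contact_force: [-0.2, -0.7, -0.2] 
tool_pos: [0.584, -0.0412, 0.0205] contact_force: [0.2, 0.4, -0.9] 
tool_pos: [0.584, -0.0412, 0.02] contact_force: [0.6, -0.1, 0.3] 
tool_pos: [0.584, -0.0412, 0.0195] contact_force: [-0.4, 0.0, 0.5] 
9.75 [-4.31377659e-03 -5.31444597e+01 -1.92924911e+01  1.54442650e-04
 -1.25783301e-02  4.63111303e-05]
```

View pics/s3.png

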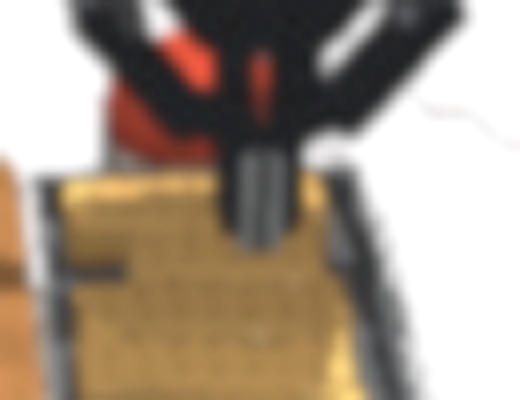

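The side crop shows the tip at px (342.5,181). Contact on the finger's top should be at about row 182–183, so a few mm remain.

```bash
for i in 1 2 3 4 5; do python3 jog.py '[0, 0, 0.0005, 0, 0, 0, 0, 0, 0.0005, 0, 0, 0]' | egrep 'tool_pos|force: \[' | tr '\n' ' '; echo; done
```

```text
tool_pos: [0.584, -0.0412, 0.019] contact_force: [0.1, -0.1, 0.1] 
tool_pos: [0.584, -0.0412, 0.0185] contact_force: [-0.6, -0.5, -0.5] 
tool_pos: [0.5841, -0.0413, 0.0184] contact_force: [-1.2, -0.1, 3.5] 
tool_pos: [0.5841, -0.0413, 0.0183] contact_force: [-3.0, 0.6, 6.5] 
tool_pos: [0.5841, -0.0412, 0.0183] contact_force: [-3.3, 0.9, 10.9]
```

Contact is at reported z = 0.0184 with about 8 N/mm stiffness. Now I'll drag it at about 11 N.

```bash
python3 jog.py '[0, -0.005, 0, 0, 0, 0, 0, -0.01, 0, 0, 0, 0, 0, -0.015, 0, 0, 0, 0, 0, -0.02, 0, 0, 0, 0, 0, -0.02, 0, 0, 0, 0]'| egrep 'tool_pos|force: \[';python3 jog.py '[0, -0.005, 0, 0, 0, 0, 0, -0.01, 0, 0, 0, 0, 0, -0.015, 0, 0, 0, 0, 0, -0.02, 0, 0, 0, 0, 0, -0.02, 0, 0, 0, 0]'| egrep 'tool_pos|force: \['
python3 -c "
from h import *
c=robot.camera('wrist');cv2.imwrite('pics/w3.png',c['frame'][130:330,150:450,::-1])"
```

```text
tool_pos: [0.565, -0.0419, 0.0183]
contact_force: [0.2, -0.6, 6.8]
tool_pos: [0.5451, -0.0422, 0.0183]
contact_force: [-0.5, 0.2, 7.8]
```

View pics/w3.png

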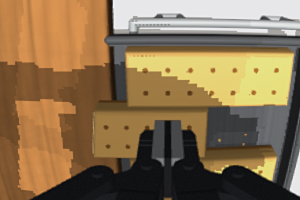

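The picture shows the snapped finger sliding out cleanly, its front end at crop col 93, over the board. I'll drag a bit more, then go behind it.

```bash
python3 jog.py '[0, -0.005, 0, 0, 0, 0, 0, -0.01, 0, 0, 0, 0, 0, -0.015, 0, 0, 0, 0, 0, -0.015, 0, 0, 0, 0, 0, -0.015, -0.01, 0, 0, 0, 0, -0.015, -0.025, 0, 0, 0, 0, 0.005, -0.025, 0, 0, 0, 0, 0.03, -0.025, 0, 0, 0, 0, 0.032, -0.025, 0, 0, 0, 0, 0.032, -0.01, 0, 0, 0, 0, 0.032, 0, 0, 0, 0, 0, 0.032, 0, 0, 0, 0]'| egrep 'clock|tool_pos|force: \['; for i in 1 2 3 ; do python3 jog.py '[0, 0, 0.003, 0, 0, 0, 0, 0, 0.004, 0, 0, 0, 0, 0, 0.004, 0, 0, 0]' | egrep 'tool_pos|force: \[' | tr '\n' ' '; echo; done
```

```text
clock: 13.05
tool_pos: [0.5741, -0.0411, 0.0155]
contact_force: [-0.3, -0.1, -0.2]
tool_pos: [0.5761, -0.0414, 0.0134] contact_force: [-0.2, -0.2, -0.5] 
tool_pos: [0.5759, -0.0413, 0.0089] contact_force: [0.2, 0.9, -0.7] 
tool_pos: [0.5758, -0.0413, 0.0048] contact_force: [-0.3, 0.1, 0.7]
```

```bash
python3 jog.py '[0, -0.006, 0, 0, 0, 0, 0, -0.012, 0, 0, 0, 0, 0, -0.018, 0, 0, 0, 0, 0, -0.024, 0, 0, 0, 0, 0, -0.03, 0, 0, 0, 0, 0, -0.036, 0, 0, 0, 0]'| egrep 'clock|tool_pos|force: \[';python3 jog.py '[0, -0.006, 0, 0, 0, 0, 0, -0.012, 0, 0, 0, 0, 0, -0.018, 0, 0, 0, 0, 0, -0.024, 0, 0, 0, 0, 0, -0.03, 0, 0, 0, 0, 0, -0.037, 0, 0, 0, 0, 0, -0.037, 0, 0, 0, 0]'| egrep 'clock|tool_pos|force: \['
python3 -c "
from h import *
c=robot.camera('wrist');cv2.imwrite('pics/w4.png',c['frame'][100:340,120:460,::-1])"
```

```text
clock: 14.55
tool_pos: [0.5395, -0.042, 0.0052]
contact_force: [0.2, 0.2, -0.1]
clock: 15.25
tool_pos: [0.5019, -0.0425, 0.005]
contact_force: [0.0, -1.2, -0.4]
```

View pics/w4.png

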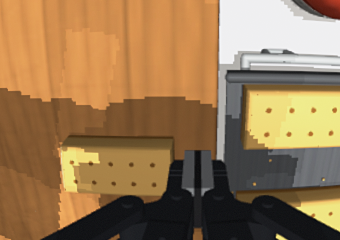

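The snapped finger lies flat on the board, its back end (crop col 175) well clear of the board edge (col 217). Next is the chipped one: I'll move above it at (0.585, -0.136).

```bash
python3 jog.py '[0, 0.003, -0.02, 0, 0, 0, 0, 0.003, -0.06, 0, 0, 0, -0.045, 0.04, -0.06, 0, 0, 0, -0.092, 0.08, -0.06, 0, 0, 0, -0.092, 0.085, -0.06, 0, 0, 0, -0.092, 0.085, -0.03, 0, 0, 0, -0.092, 0.085, -0.02, 0, 0, 0, -0.092, 0.085, -0.02, 0, 0, 0]'| egrep 'clock|tool_pos|force: \['; python3 jog.py '[0, 0, 0.0015, 0, 0, 0, 0, 0, 0.003, 0, 0, 0, 0, 0, 0.003, 0, 0, 0]'| egrep 'clock|tool_pos|force: \['
```

```text
clock: 16.1
tool_pos: [0.5878, -0.1324, 0.0231]
contact_force: [-1.0, 0.2, -0.7]
clock: 16.4
tool_pos: [0.5899, -0.133, 0.0229]
contact_force: [0.7, -0.0, -0.3]
```

```bash
python3 jog.py '[-0.003, -0.002, 0, 0, 0, 0, -0.003, -0.002, 0.0015, 0, 0, 0, -0.003, -0.002, 0.003, 0, 0, 0, -0.003, -0.002, 0.003, 0, 0, 0]'| egrep 'clock|tool_pos|force: \['; for i in 1 2 3 4 5; do python3 jog.py '[0, 0, 0.0005, 0, 0, 0, 0, 0, 0.0005, 0, 0, 0]' | egrep 'tool_pos|force: \[' | tr '\n' ' '; echo; done
```

```text
clock: 16.8
tool_pos: [0.5874, -0.1362, 0.0189]
contact_force: [-0.4, -0.1, 0.9]
tool_pos: [0.5876, -0.1361, 0.0185] contact_force: [0.3, 0.2, -0.2] 
tool_pos: [0.5877, -0.1362, 0.0183] contact_force: [-0.4, 0.3, 1.4] 
tool_pos: [0.5877, -0.1362, 0.0183] contact_force: [-2.0, 0.4, 6.0] 
tool_pos: [0.5877, -0.1362, 0.0183] contact_force: [-3.6, 0.8, 9.2] 
tool_pos: [0.5878, -0.1362, 0.0183] contact_force: [-4.0, 1.7, 13.4]
```

```bash
python3 jog.py '[0, -0.005, 0, 0, 0, 0, 0, -0.01, 0, 0, 0, 0, 0, -0.015, 0, 0, 0, 0, 0, -0.02, 0, 0, 0, 0, 0, -0.025, 0, 0, 0, 0, 0, -0.03, 0, 0, 0, 0, 0, -0.03, 0, 0, 0, 0]'| egrep 'clock|tool_pos|force: \[';python3 jog.py '[0, -0.005, 0, 0, 0, 0, 0, -0.01, 0, 0, 0, 0, 0, -0.015, 0, 0, 0, 0, 0, -0.02, 0, 0, 0, 0, 0, -0.026, 0, 0, 0, 0, 0, -0.026, 0, 0, 0, 0]'| egrep 'clock|tool_pos|force: \['
python3 - <<'E'
from h import *
c=robot.camera("top")
t=c["frame"][195:204,315:345].astype(int); m=(t[:,:,0]>120)&(t[:,:,2]<.75*t[:,:,0])&(t[:,:,1]>.85*t[:,:,0])
print(m.astype(int))
E
```

```text
clock: 18.5
tool_pos: [0.5592, -0.1374, 0.0183]
contact_force: [0.4, 0.3, 9.0]
clock: 19.1
tool_pos: [0.5332, -0.1379, 0.0183]
contact_force: [-0.1, 0.3, 9.8]
[[0 0 0 0 0 0 0 0 0 0 0 0 0 0 0 0 0 0 0 0 0 0 0 0 0 0 0 0 0 0]
 [0 0 0 0 0 0 0 0 0 0 0 0 0 0 0 0 0 0 0 0 0 0 0 0 0 0 0 0 0 0]
 [0 0 0 0 0 0 0 0 0 0 0 0 0 0 0 0 0 0 0 0 0 0 0 0 0 0 0 0 0 0]
 [0 0 0 0 0 0 0 0 0 0 0 0 0 0 0 0 0 0 0 0 0 0 0 0 0 0 0 0 0 0]
 [0 0 0 0 0 0 0 0 0 0 0 0 0 0 0 0 0 0 0 0 0 0 0 0 0 0 0 0 0 0]
 [0 0 0 0 0 0 0 0 0 0 0 0 0 0 0 0 0 0 0 0 0 0 0 0 0 0 0 0 0 0]
 [0 0 0 0 0 0 0 0 0 0 0 0 0 0 0 0 0 0 0 0 0 0 0 0 0 0 0 0 0 0]
 [0 0 0 0 0 0 0 0 0 0 0 0 0 0 0 0 0 0 0 0 0 0 0 0 0 0 0 0 0 0]
 [0 0 0 0 0 0 0 0 0 0 0 0 0 0 0 0 0 0 0 0 0 0 0 0 0 0 0 0 0 0]]
```

```bash
python3 jog.py '[0, 0, -0.01, 0, 0, 0, 0, 0, -0.025, 0, 0, 0, 0, 0.02, -0.025, 0, 0, 0, 0.001, 0.044, -0.025, 0, 0, 0, 0.001, 0.044, -0.015, 0, 0, 0, 0.001, 0.044, -0.005, 0, 0, 0, 0.001, 0.044, 0, 0, 0, 0, 0.001, 0.044, 0, 0, 0, 0]'| egrep 'clock|tool_pos|force: \['; for i in 1 2 3 4 5 6; do python3 jog.py '[0, 0, 0.001, 0, 0, 0, 0, 0, 0.002, 0, 0, 0]' | egrep 'tool_pos|force: \[' | tr '\n' ' '; echo; done
```

```text
clock: 19.95
tool_pos: [0.5739, -0.1351, 0.0152]
contact_force: [0.7, -1.1, -0.0]
tool_pos: [0.5756, -0.1355, 0.0149] contact_force: [-0.3, -0.6, 0.4] 
tool_pos: [0.5757, -0.1355, 0.0128] contact_force: [-0.5, -0.4, -0.1] 
tool_pos: [0.5756, -0.1354, 0.0106] contact_force: [-0.6, -1.2, 0.5] 
tool_pos: [0.5756, -0.1354, 0.0085] contact_force: [-0.1, 0.1, 0.5] 
tool_pos: [0.5756, -0.1354, 0.0065] contact_force: [0.5, -1.5, 0.3] 
tool_pos: [0.5756, -0.1354, 0.0045] contact_force: [0.9, -0.3, -0.1]
```

```bash
python3 jog.py '[0, -0.006, 0, 0, 0, 0, 0, -0.012, 0, 0, 0, 0, 0, -0.018, 0, 0, 0, 0, 0, -0.024, 0, 0, 0, 0, 0, -0.03, 0, 0, 0, 0, 0, -0.036, 0, 0, 0, 0]'| egrep 'clock|tool_pos|force: \[';python3 jog.py '[0, -0.006, 0, 0, 0, 0, 0, -0.012, 0, 0, 0, 0, 0, -0.018, 0, 0, 0, 0, 0, -0.024, 0, 0, 0, 0, 0, -0.03, 0, 0, 0, 0, 0, -0.037, 0, 0, 0, 0, 0, -0.037, 0, 0, 0, 0]'| egrep 'clock|tool_pos|force: \['
python3 jog.py '[0, 0.003, -0.02, 0, 0, 0, 0, 0.003, -0.06, 0, 0, 0, 0, 0.003, -0.11, 0, 0, 0, 0, 0.003, -0.13, 0, 0, 0, 0, 0.003, -0.13, 0, 0, 0]'| egrep 'clock|tool_pos|force: \['
python3 - <<'E'
from h import *
c=robot.camera("wrist")
cv2.imwrite("pics/w5.png",c["frame"][:,:,::-1]); f=c["frame"]; h=cv2.cvtColor(f,cv2.COLOR_RGB2HSV)
m=cv2.inRange(h,(18,90,60),(32,255,255)); n,l,st,ce=cv2.connectedComponentsWithStats(m)
for i in range(1,n):
    if st[i,4]>150: print(st[i],ce[i].round())
for i in((0.5,0),): print(c["position"],c["orientation"],c["fx"],c["cx"],c["cy"])
E
```

```text
clock: 21.75
tool_pos: [0.5391, -0.136, 0.0047]
contact_force: [0.5, 0.7, -0.1]
clock: 22.45
tool_pos: [0.5015, -0.1364, 0.0045]
contact_force: [-0.8, -0.7, 0.2]
clock: 22.95
tool_pos: [0.5077, -0.1374, 0.1382]
contact_force: [0.0, -0.8, -0.4]
[ 338   36   98   41 2041] [400.  57.]
[ 225   73   72   37 1983] [258.  93.]
[ 333  109  101   72 6031] [383. 145.]
[ 208  178   89   34 2463] [256. 195.]
[ 337  210   90   34 2766] [381. 226.]
[ 482  300   46   47 1495] [504. 323.]
[ 0.50495101 -0.05384751  0.30529297] [[ 0.99983887  0.01337336  0.01197481]
 [ 0.01652962 -0.9460475  -0.32360608]
 [ 0.00700104  0.32375188 -0.94611612]] 309.70691628693146 317.303236145425 203.2761018571212
```

```bash
cat >> h.py <<'E'
def unw(c,uv,z):
    uv=np.atleast_2d(uv).astype(float); a=(uv-[c["cx"],c["cy"]])/c["fx"]; r=np.linalg.norm(a,axis=1)
    d=np.c_[a*(np.sin(r)/r)[:,None],np.cos(r)]@np.array(c["orientation"]).T; p=np.array(c["position"])
    return p+d*((z-p[2])/d[:,2])[:,None]
E
python3 - <<'E'
from h import *
t=robot.camera("top"); w=robot.camera("wrist")
print("jar",unproj(t,[(424,181)],.094).round(3))
print("chipped top corners-ish",unw(w,[(297,195),(208,195),(256,178),(256,212)],.038).round(4).tolist())
print("snapped",unw(w,[(297,92),(225,92),(258,73),(258,109)],.038).round(4).tolist())
c=unw(w,[(410,300),(410,330)],.05).round(4); print(c.tolist())
f=w["frame"]; print(f[225:399:2,400].mean(1).astype(int).tolist())
E
```

```text
jar [[ 0.543 -0.354  0.094]]
chipped top corners-ish [[0.4871, -0.1352, 0.038], [0.4036, -0.1363, 0.038], [0.4505, -0.1199, 0.038], [0.4491, -0.1521, 0.038]]
snapped [[0.4868, -0.0449, 0.038], [0.4245, -0.0433, 0.038], [0.4536, -0.028, 0.038], [0.4536, -0.0591, 0.038]]
[[0.6027, -0.2425, 0.05], [0.6104, -0.2853, 0.05]]
[151, 173, 194, 191, 192, 192, 191, 192, 191, 191, 115, 100, 99, 102, 112, 96, 100, 102, 102, 98, 131, 231, 234, 133, 31, 38, 81, 72, 137, 233, 229, 229, 229, 229, 229, 229, 234, 206, 9, 16, 17, 15, 18, 17, 18, 16, 17, 18, 16, 17, 23, 23, 24, 25, 20, 118, 238, 230, 52, 12, 16, 19, 14, 18, 18, 17, 17, 17, 17, 17, 18, 22, 25, 25, 13, 10, 14, 15, 16, 17, 18, 17, 16, 18, 16, 17, 15]
```

Both broken fingers are on the board (back ends at x ≈ 0.487, board edge ≈ 0.513). Now the divider: I'll come down right of the lug at (0.573, -0.235).

```bash
python3 jog.py '[-0.04, 0.03, 0, 0, 0, 0, -0.08, 0.06, 0, 0, 0, 0, -0.097, 0.065, 0.02, 0, 0, 0, -0.097, 0.065, 0.06, 0, 0, 0, -0.097, 0.065, 0.1, 0, 0, 0, -0.097, 0.065, 0.114, 0, 0, 0, -0.097, 0.065, 0.116, 0, 0, 0, -0.097, 0.065, 0.116, 0, 0, 0]'| egrep 'clock|tool_pos|force: \['; python3 jog.py '[0.004, 0, 0, 0, 0, 0, 0.008, 0, 0, 0, 0, 0, 0.012, 0, 0, 0, 0, 0, 0.012, 0, 0, 0, 0, 0]'| egrep 'clock|tool_pos|force: \['
```

```text
clock: 23.9
tool_pos: [0.5726, -0.2326, 0.019]
contact_force: [0.9, -0.2, 0.9]
clock: 24.3
tool_pos: [0.5723, -0.2198, 0.0194]
contact_force: [-0.5, -0.2, -0.7]
```

```bash
for i in 1 2 3; do python3 jog.py '[0.004, 0, 0, 0, 0, 0, 0.008, 0, 0, 0, 0, 0, 0.012, 0, 0, 0, 0, 0, 0.016, 0, 0, 0, 0, 0, 0.02, 0, 0, 0, 0, 0, 0.02, 0, 0, 0, 0, 0]'| egrep 'clock|tool_pos|force: \['| tr '\n' ' '; echo; done
```

```text
clock: 24.9 tool_pos: [0.5717, -0.1999, 0.0186] contact_force: [0.1, 0.3, -0.3] 
clock: 25.5 tool_pos: [0.5713, -0.1797, 0.0186] contact_force: [-0.3, 0.2, 0.4] 
clock: 26.1 tool_pos: [0.571, -0.1597, 0.0186] contact_force: [0.7, 0.1, -0.4]
```

Run:
```python
from h import *
c=robot.camera("side"); o=cv2.imread("pics/side0.png"); f=c["frame"]
for x in(330,336,340): print(x,"old",o[175:240:2,x].mean(1).astype(int).tolist(),"\n new",f[175:240:2,x].mean(1).astype(int).tolist())
w=robot.camera("wrist"); print(proj(c,[[.5725,-.16,.072],[.5725,-.16,.0445],[.5725,-.19,.072],[.5725,-.19,.03]]))
```

```text
330 old [135, 130, 134, 136, 133, 121, 137, 138, 128, 133, 138, 133, 97, 132, 135, 133, 127, 138, 139, 134, 100, 86, 99, 162, 89, 68, 47, 30, 74, 130, 92, 44, 29] 
 new [18, 37, 52, 55, 51, 33, 17, 15, 17, 45, 119, 128, 106, 78, 92, 90, 92, 100, 85, 40, 39, 39, 39, 39, 39, 39, 39, 33, 80, 109, 80, 47, 33]
336 old [138, 129, 134, 138, 133, 120, 136, 133, 128, 130, 135, 132, 122, 138, 143, 153, 90, 86, 84, 83, 82, 84, 95, 110, 69, 72, 43, 32, 76, 119, 75, 28, 25] 
 new [16, 15, 15, 15, 28, 45, 24, 15, 17, 17, 33, 40, 34, 37, 46, 61, 85, 99, 73, 39, 39, 39, 40, 40, 39, 42, 36, 36, 84, 103, 65, 33, 29]
340 old [136, 116, 132, 137, 132, 124, 136, 130, 127, 132, 137, 133, 123, 137, 142, 149, 86, 85, 83, 88, 83, 83, 90, 112, 72, 73, 41, 36, 83, 116, 71, 28, 26] 
 new [14, 15, 15, 17, 43, 62, 56, 51, 37, 17, 32, 61, 63, 63, 65, 65, 69, 86, 58, 39, 39, 39, 39, 38, 39, 44, 37, 39, 88, 100, 66, 31, 28]
[[342.26609225 197.24510442]
 [341.86845939 206.68649604]
 [343.52563165 204.62655498]
 [342.88402218 219.09437296]]
```

The base strip in the side view moved from row ~221 to ~209, so the divider is following the finger. I'll keep pushing until the row resists.

```bash
python3 jog.py '[0.004, 0, 0, 0, 0, 0, 0.008, 0, 0, 0, 0, 0, 0.012, 0, 0, 0, 0, 0, 0.016, 0, 0, 0, 0, 0, 0.02, 0, 0, 0, 0, 0, 0.02, 0, 0, 0, 0, 0]'| egrep 'clock|tool_pos|force: \['| tr '\n' ' '; echo; for i in 1 2 3 4 5 6; do python3 jog.py '[0.001, 0, 0, 0, 0, 0, 0.002, 0, 0, 0, 0, 0, 0.002, 0, 0, 0, 0, 0]'| egrep 'tool_pos|force: \['| tr '\n' ' '; echo; done
```

```text
clock: 26.8 tool_pos: [0.5706, -0.1396, 0.0186] contact_force: [-0.6, -0.2, 1.0] 
tool_pos: [0.5707, -0.1385, 0.0186] contact_force: [-0.7, -1.3, -0.0] 
tool_pos: [0.5706, -0.1364, 0.0186] contact_force: [0.2, -0.9, -0.8] 
tool_pos: [0.5706, -0.1343, 0.0186] contact_force: [0.0, -1.1, -0.2] 
tool_pos: [0.5705, -0.1323, 0.0186] contact_force: [-0.1, -1.0, -0.6] 
tool_pos: [0.5705, -0.1305, 0.0186] contact_force: [-0.3, -1.8, -0.2] 
tool_pos: [0.5706, -0.1304, 0.0187] contact_force: [-1.4, -9.9, -0.9]
```

The row is tight at -0.1305, which matches the expected 0.086. I'll press a touch more, back off, and move to the front of the row's right-hand finger.

```bash
python3 jog.py '[0.001, 0, 0, 0, 0, 0, 0.001, 0, 0, 0, 0, 0, 0.001, 0, 0, 0, 0, 0]'| egrep 'tool_pos|force: \['; python3 jog.py '[-0.008, 0, 0, 0, 0, 0, -0.015, 0, -0.02, 0, 0, 0, -0.015, 0, -0.07, 0, 0, 0, 0.005, -0.04, -0.07, 0, 0, 0, 0.028, -0.065, -0.07, 0, 0, 0, 0.028, -0.066, -0.07, 0, 0, 0, 0.028, -0.066, -0.03, 0, 0, 0, 0.028, -0.066, 0.006, 0, 0, 0, 0.028, -0.066, 0.011, 0, 0, 0, 0.028, -0.066, 0.011, 0, 0, 0]'| egrep 'clock|tool_pos|force: \['
python3 - <<'E'
from h import *
s=robot.sense(); print(s["tool_pos"],s["tool_rot"].round(4))
E
```

```text
tool_pos: [0.5706, -0.1303, 0.0187]
contact_force: [-0.8, -14.8, -1.1]
clock: 29.9
tool_pos: [0.5039, -0.1005, 0.007]
contact_force: [0.4, -1.1, 1.0]
[ 0.50389487 -0.10045983  0.00704983] [[-0.0165  0.9999 -0.0019]
 [ 0.9999  0.0165  0.0011]
 [ 0.0011 -0.0019 -1.    ]]
```

```bash
python3 jog.py '[0, 0.004, 0, 0, 0, 0, 0, 0.008, 0, 0, 0, 0, 0, 0.012, 0, 0, 0, 0, 0, 0.014, 0, 0, 0, 0, 0, 0.014, 0, 0, 0, 0]'| egrep 'clock|tool_pos|force: \['| tr '\n' ' '; echo; for i in 1 2 3 4 5; do python3 jog.py '[0, 0.001, 0, 0, 0, 0, 0, 0.0015, 0, 0, 0, 0, 0, 0.0015, 0, 0, 0, 0]'| egrep 'tool_pos|force: \['| tr '\n' ' '; echo; done
```

```text
clock: 30.4 tool_pos: [0.5185, -0.1004, 0.0081] contact_force: [-0.6, 0.1, 0.1] 
tool_pos: [0.5194, -0.1003, 0.0076] contact_force: [-2.2, 0.2, 2.0] 
tool_pos: [0.5211, -0.1002, 0.0076] contact_force: [-1.6, -0.2, 1.4] 
tool_pos: [0.5212, -0.1002, 0.0075] contact_force: [-7.1, -0.3, 5.2] 
tool_pos: [0.5214, -0.1001, 0.0074] contact_force: [-10.7, -2.4, 8.4] 
tool_pos: [0.5214, -0.1001, 0.0074] contact_force: [-15.3, -3.0, 12.6]
```

The finger is home: it stopped at tip x = 0.5214, and I predicted 0.5215. On to the next one.

```bash
python3 jog.py '[0, -0.012, 0, 0, 0, 0, 0, -0.021, 0, 0, 0, 0, 0.015, -0.021, 0, 0, 0, 0, 0.03, -0.021, 0, 0, 0, 0, 0.03, -0.021, 0, 0, 0, 0, 0.03, -0.015, 0, 0, 0, 0, 0.03, -0.01, 0, 0, 0, 0, 0.03, -0.005, 0, 0, 0, 0, 0.03, -0.005, 0, 0, 0, 0]'| egrep 'clock|tool_pos|force: \['| tr '\n' ' '; echo; for i in 1 2 3; do python3 jog.py '[0, 0.001, 0, 0, 0, 0, 0, 0.0015, 0, 0, 0, 0, 0, 0.0015, 0, 0, 0, 0]'| egrep 'tool_pos|force: \['| tr '\n' ' '; echo; done
```

```text
clock: 32.8 tool_pos: [0.5204, -0.0705, 0.0074] contact_force: [-0.2, 0.0, 0.8] 
tool_pos: [0.5206, -0.0704, 0.0074] contact_force: [-5.3, -1.5, 1.7] 
tool_pos: [0.5208, -0.0704, 0.0073] contact_force: [-9.7, -2.6, 5.6] 
tool_pos: [0.5209, -0.0703, 0.0072] contact_force: [-14.0, -3.0, 8.3]
```

```bash
python3 jog.py '[0, -0.012, 0, 0, 0, 0, 0, -0.019, -0.005, 0, 0, 0, 0, -0.019, -0.03, 0, 0, 0, 0.02, -0.019, -0.03, 0, 0, 0, 0.03, -0.019, -0.03, 0, 0, 0, 0.03, -0.019, -0.03, 0, 0, 0, 0.03, -0.019, -0.03, 0, 0, 0]'| egrep 'clock|tool_pos|force: \['| tr '\n' ' '; echo; for i in 1 2 3 ; do python3 jog.py '[0, 0, 0.005, 0, 0, 0, 0, 0, 0.01, 0, 0, 0, 0, 0, 0.01, 0, 0, 0]'| egrep 'tool_pos|force: \['| tr '\n' ' '; echo; done
```

```text
clock: 34.4 tool_pos: [0.5051, -0.0405, 0.0374] contact_force: [0.0, -0.5, 0.6] 
tool_pos: [0.5043, -0.0408, 0.0265] contact_force: [0.2, -0.4, -0.2] 
tool_pos: [0.5045, -0.0405, 0.0168] contact_force: [-0.4, -0.0, 0.7] 
tool_pos: [0.5045, -0.0404, 0.0068] contact_force: [0.7, -0.2, -0.2]
```

```bash
python3 jog.py '[0, 0.004, 0, 0, 0, 0, 0, 0.008, 0, 0, 0, 0, 0, 0.012, 0, 0, 0, 0, 0, 0.015, 0, 0, 0, 0, 0, 0.015, 0, 0, 0, 0]'| egrep 'clock|tool_pos|force: \['| tr '\n' ' '; echo; for i in 1 2 3 4; do python3 jog.py '[0, 0.001, 0, 0, 0, 0, 0, 0.0015, 0, 0, 0, 0, 0, 0.0015, 0, 0, 0, 0]'| egrep 'tool_pos|force: \['| tr '\n' ' '; echo; done
```

```text
clock: 35.8 tool_pos: [0.5201, -0.0403, 0.0076] contact_force: [-0.8, -0.4, 1.8] 
tool_pos: [0.5203, -0.0402, 0.0075] contact_force: [-5.5, -0.5, 4.1] 
tool_pos: [0.5204, -0.0402, 0.0074] contact_force: [-9.4, -1.4, 6.3] 
tool_pos: [0.5205, -0.0402, 0.0074] contact_force: [-13.1, -3.0, 11.2] 
tool_pos: [0.5205, -0.0401, 0.0073] contact_force: [-19.0, -3.1, 13.9]
```

```bash
python3 jog.py '[0, -0.012, 0, 0, 0, 0, 0, -0.02, -0.005, 0, 0, 0, 0, -0.02, -0.03, 0, 0, 0, 0.02, -0.02, -0.03, 0, 0, 0, 0.029, -0.022, -0.03, 0, 0, 0, 0.029, -0.022, -0.03, 0, 0, 0, 0.029, -0.022, -0.02, 0, 0, 0, 0.029, -0.022, -0.01, 0, 0, 0, 0.029, -0.022, 0, 0, 0, 0, 0.029, -0.022, 0, 0, 0, 0]'| egrep 'clock|tool_pos|force: \['| tr '\n' ' '; echo;  python3 jog.py '[0, 0.004, 0, 0, 0, 0, 0, 0.008, 0, 0, 0, 0, 0, 0.012, 0, 0, 0, 0, 0, 0.0155, 0, 0, 0, 0, 0, 0.0155, 0, 0, 0, 0]'| egrep 'clock|tool_pos|force: \['| tr '\n' ' '; echo; for i in 1 2 3 4; do python3 jog.py '[0, 0.001, 0, 0, 0, 0, 0, 0.0015, 0, 0, 0, 0, 0, 0.0015, 0, 0, 0, 0]'| egrep 'tool_pos|force: \['| tr '\n' ' '; echo; done
```

```text
clock: 38.0 tool_pos: [0.5021, -0.0117, 0.0055] contact_force: [-1.2, 0.1, 1.1] 
clock: 38.5 tool_pos: [0.5195, -0.0113, 0.0077] contact_force: [-0.4, 0.0, -0.0] 
tool_pos: [0.5198, -0.0113, 0.0076] contact_force: [-3.8, -1.6, 3.2] 
tool_pos: [0.5199, -0.0112, 0.0075] contact_force: [-9.4, -1.7, 5.6] 
tool_pos: [0.52, -0.0112, 0.0074] contact_force: [-13.0, -2.5, 9.6] 
tool_pos: [0.5201, -0.0112, 0.0073] contact_force: [-18.0, -3.4, 13.1]
```

All four are home. Now I'll re-press the divider.

```bash
python3 jog.py '[0, -0.012, 0, 0, 0, 0, 0, -0.02, -0.01, 0, 0, 0, 0, -0.02, -0.06, 0, 0, 0, 0, -0.02, -0.09, 0, 0, 0, -0.045, 0.01, -0.09, 0, 0, 0, -0.09, 0.035, -0.09, 0, 0, 0, -0.135, 0.048, -0.09, 0, 0, 0, -0.139, 0.048, -0.09, 0, 0, 0, -0.139, 0.048, -0.05, 0, 0, 0, -0.139, 0.048, -0.02, 0, 0, 0, -0.139, 0.048, -0.012, 0, 0, 0, -0.139, 0.048, -0.012, 0, 0, 0]'| egrep 'clock|tool_pos|force: \['| tr '\n' ' '; echo;  python3 jog.py '[0.004, 0, 0, 0, 0, 0, 0.008, 0, 0, 0, 0, 0, 0.012, 0, 0, 0, 0, 0, 0.015, 0, 0, 0, 0, 0, 0.015, 0, 0, 0, 0, 0]'| egrep 'clock|tool_pos|force: \['| tr '\n' ' '
```

```text
clock: 40.9 tool_pos: [0.5748, -0.1487, 0.0192] contact_force: [0.8, 0.1, 0.7] 
clock: 41.4 tool_pos: [0.5753, -0.1338, 0.0201] contact_force: [1.1, -0.3, 0.4]
```

```bash
for i in 1 2 3 4 5 6; do python3 jog.py '[0.0005, 0, 0, 0, 0, 0, 0.001, 0, 0, 0, 0, 0, 0.001, 0, 0, 0, 0, 0]'| egrep 'tool_pos|force: \['| tr '\n' ' '; echo; done
```

```text
tool_pos: [0.575, -0.1335, 0.0195] contact_force: [-1.2, -0.3, -0.0] 
tool_pos: [0.575, -0.1324, 0.0196] contact_force: [-0.6, 0.1, -0.1] 
tool_pos: [0.575, -0.1313, 0.0196] contact_force: [-0.2, -0.1, -0.7] 
tool_pos: [0.575, -0.1305, 0.0196] contact_force: [-0.4, -0.5, -0.0] 
tool_pos: [0.575, -0.1304, 0.0196] contact_force: [-1.7, -6.2, -1.0] 
tool_pos: [0.5751, -0.1303, 0.0197] contact_force: [-0.6, -8.5, -1.5]
```

The divider is in the same place and the row is tight. I'll back away clear and take the last picture.

```bash
python3 jog.py '[0.001, 0, 0, 0, 0, 0, 0.001, 0, 0, 0, 0, 0, -0.006, 0, 0, 0, 0, 0, -0.015, 0, -0.01, 0, 0, 0, -0.015, 0, -0.06, 0, 0, 0, -0.015, 0, -0.11, 0, 0, 0, -0.015, -0.04, -0.14, 0, 0, 0, -0.015, -0.08, -0.14, 0, 0, 0, -0.015, -0.08, -0.14, 0, 0, 0, -0.015, -0.08, -0.14, 0, 0, 0]'| egrep 'clock|tool_pos|force: \['
python3 - <<'E'
from h import *
a=robot.camera("wrist")["frame"][:300,140:520]; b=robot.camera("side")["frame"][140:290,215:405]
b=cv2.resize(b,(380,300),interpolation=2)
cv2.imwrite("pics/fin.png",np.hstack([a,b])[:,:,::-1])
E
```

```text
clock: 44.2
tool_pos: [0.4952, -0.1449, 0.1607]
contact_force: [0.1, -0.1, 1.0]
```

View pics/fin.png

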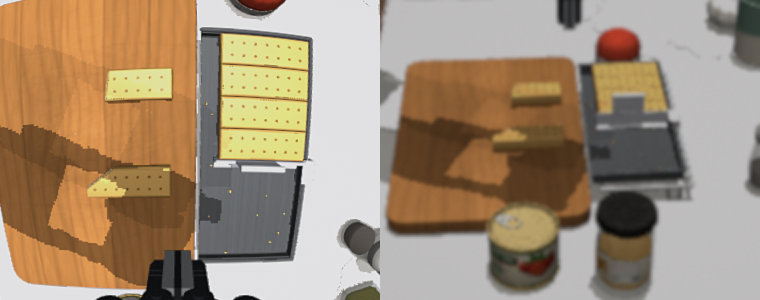

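The last picture shows four whole fingers in a tight, flush row (cols 219–310) against the left and back rims, with the divider against them at row 163. Both broken ones lie flat on the board (rows ~84 and 181), and the jar, timer and tin are in place. Handing in.

```bash
python3 -c "
from bench import robot
print(robot.sign_off())"
```

```text
the job is handed in; nothing more can be done
None
```

I handed the job in at about 44 s: both broken fingers lie flat on the board, the four whole ones are closed up tight against the left and back rims, and the jar, timer and tin were not touched; sign-off returned no verdict.

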